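Hang the stencil plate on the two studs of the bench stand

TASK

On the electronics repair bench, take the aluminium stencil plate with two round holes near its upper corners out of the slotted rack and hang it on the two headed studs of the dark steel stand, both holes together, level and upright, slid back behind the stud heads and lowered so that it hangs by itself on the thin necks. The stud bar may be clamped well to one side of the stand's middle, so feel for the studs and press gently; never force the plate against the stand, do not drop it, leave the other plate standing in its slot, and let go at the end.

Things in the scene. Friction and masses are not known exactly. Their poses are not given: they have to be found in the camera images.
- plate: Aluminium stencil plate, 130 mm wide, 95 mm high, 5 mm thick, about 0.16 kg, with two corner holes and a 50 x 40 mm window; the same from both sides. It stands on its long edge in one of the two slots of the rack and may lean by up to 4 degrees. Origin: middle of its lower edge; x normal to it, y along its width, z up.
- plate_tab (a point): Centre of the plate's grip tab: 30 mm wide, 40 mm high, 5 mm thick, on the middle of its top edge, from 95 to 135 mm above its lower edge. Pinch it from above, fingers closing along the plate's x.
- plate_hole_a (a point): Centre of the round 14 mm through hole at y = +45 mm, 75 mm above the plate's lower edge, mid-thickness.
- plate_hole_b (a point): Centre of the other 14 mm through hole, at y = -45 mm, 75 mm above the plate's lower edge.
- blank: Another aluminium plate, to be left alone: 110 mm wide, 80 mm high, 5 mm thick, one 46 mm round window and no corner holes, a tab 44 mm wide up to 110 mm. It stands in the other slot, parallel to the stencil plate, 80 mm away. Origin: middle of its lower edge.
- rack: Fixed grey plastic rack, 150 x 140 mm, origin mid underside on the table, z up. Two slots run along its y at x = -40 and +40 mm, each 6.5 mm wide between 8 mm walls that rise to z = 33 mm; slot floor at z = 8 mm.
- stand: Fixed dark steel stand, origin on the table, z up, its front looks along its own -x. Base 100 x 180 mm, 12 mm thick. It carries a black stud bar near its top; nothing is higher than 125 mm. With both studs centred in the holes the plate's origin is at z = 40 mm; hung in the necks it is at z = 35.5 mm, mid-thickness at x = -1.5 to 2.5 mm.
- bar_mid (a point): Nominal centre of the bar's front face: x = 5, y = 0, z = 115 mm of the stand, its axes. Bar 124 mm long, 20 mm high. Two level studs along -x, 90 mm apart: 5 mm thick neck, 9 mm long, then blunt 10 mm thick head, 14 mm long (0.5 mm chamfer). The bar is clamped up to 18 mm to either side along y: the studs' midpoint is off by that unknown amount. It holds under 30 N.
There are look-alikes about, which are no part of the job. Leave any blue look-alike of the plate alone.

How it is judged:
By the outcome, as a careful person would: the job done as asked, in the order asked, and still so for the second after the job is handed in, with the robot touching nothing.
It also fails if it takes over 72 s, if anything falls off the work surface, if the arm or the gripper's body presses on something with over 40 N, if the wrist force passes 120 N, or if a joint passes its speed limit or range.

ROBOT

A 6-joint arm with a two-finger parallel gripper is mounted at the origin on the work surface. World frame = base frame: x ahead of the robot, y to its left, z up, the work surface at z = 0. Lengths are in m, angles in degrees, forces in N, time in s.
With the tool pointing down it reaches from about 0.25 to 0.725 m from the base axis. Payload 9.7 kg.
Tool frame: the origin (TCP) lies at the very end of the fingers, on their centre line; the grasp point (between the pads) lies 19 mm behind it; x points along the fingers, z is the direction in which the jaws open and shut, and the axes are right-handed (so a half turn about x gives the same grasp; the last joint's range is limited). The gripper opens to 85 mm and grips with 20 to 120 N. Pads are 22 mm wide; open, the fingers measure 114 mm over their backs; the gripper's body (76 mm by 85 mm) begins 54 mm behind the grasp point. The pads swing forward as they close: fully open they stand 13 mm farther back than shut.
Start: joints at [68.526, 4.979, 10.078, 95.1, 0, 90], TCP at [0.201, 0.512, 0.231] pointing down, gripper open.
Joint ranges: [-179.16, 179.16], [-48.56, 103.87], [-65.8, 70.77], [-126.05, 130.52], [-82.76, 87.17], [-180, 180]. Speed limits (degrees/s): [127.2, 127.2, 147.25, 180, 180, 180].

INTERFACE

Orientations are given as [roll, pitch, yaw] about the fixed x, y, z axes, in that order (R = Rz(yaw) Ry(pitch) Rx(roll)).
In Python, from workcell import sensors, vision, job_done gives the robot as it stands.
- The arm moves only by the tool carry_out, never from a script. Its argument "increments" is a list of rows, each a list of 7 numbers: the turn, a rotation vector about the tool's x, y, z in degrees, then the shift along the tool's x, y, z in mm, then the opening in per cent of the stroke, from 0 (shut) to 100 (fully open). A call has 1 to 12 rows; each row shifts and turns the commanded pose from where the row before left it, along the tool's axes as they then stand; what a row does not reach is not made up. A row lasts 1/8 s, in which the tool goes at most 62.5 mm and 10.7 degrees, less where a joint would pass 70% of its speed; a pose out of reach is approached as far as the arm can. A call is refused whole if a number of a shift passes 62.5 or a number of a turn 10.7, either way. A call with a gripper value outside its range is refused whole. The fingers move at their own pace and stop on an object; "squeeze" is the grip in N (left out, the last holds). Time passes only in rows, so rows that do not move let the fingers close. It gives the time, the measured TCP pose, the force and the opening at its end, in the units of the state.
- sensors.get_obs(): the state, without advancing time (a new reading comes with each control period).
- vision.camera(name): name is "side" or "top"; returns the picture (420x560x3 uint8, red, green, blue); there is no depth.
- vision.calibration(name): a dict with "camera_matrix" (3x3 intrinsics, pixels), "dist" ([k1, k2, p1, p2, k3] as OpenCV has them; the pictures are not rectified), "extrinsics" (4x4, takes a point from world to camera coordinates). Camera axes: x right, y up, looking along -z (the intrinsics and any distortion apply to the point x, -y, -z); pixel columns grow to the right and rows downward; lengths in m; the calibration is good to about 2 mm. A picture is of the moment at which its call begins. calibration takes no time and is no camera call.
- job_done(): hands the job in, once; it reports no verdict.
The state is a dict: "time": time; "q": joint angles; "qd": joint speeds; "joint_efforts": joint torques, N m; "ee_pos": TCP position; "tcp_rot": TCP orientation; "wrist_force": force on the tool from outside, world axes, zero at the start; "torque": the same for the moment, N m; "opening": finger opening in m.
Only numpy, scipy, OpenCV 4.12 (cv2) and the standard library are available. Lean on these libraries where they do the work, as an engineer would, in place of code of your own. Each camera call takes 0.05 s, during which the arm holds its last target.

## Working session

There is one attempt and no reset: what is moved stays moved. The work goes in short steps, Python scripts to look and compute and a tool call to move; the robot and the scene stay as the last step left them, time stands still between calls to the robot, and variables do not carry over. Pictures are saved under pics/ and viewed, and the job is handed in when it is done.

Besides the shell and the picture viewer there is one more tool, called after ">>>" as name(argument=value, ...), one argument or row to a line, values as JSON. carry_out: Moves the arm, as the interface text tells. Its arguments: {"type":"object","properties":{"increments":{"type":"array"},"squeeze":{"type":"number"}},"required":["increments"]}

```bash
ls; mkdir -p pics; python3 - <<'E'
from workcell import sensors, vision
import cv2
print(sensors.get_obs())
for n in("side","top"):
    im=vision.camera(n); cv2.imwrite(f"pics/{n}0.png",im[:,:,::-1]); c=vision.calibration(n); print(n,c)
E
```

```text
pics
{'time': 0.0, 'q': array([ 6.85262711e+01,  5.01267473e+00,  1.00367211e+01,  9.51018068e+01,
       -6.97450964e-04,  9.00017753e+01]), 'qd': array([-0.17550563,  0.0471086 , -0.08356929,  0.02297612, -0.01190591,
       -0.02533383]), 'joint_efforts': array([ 2.79282962e-03, -5.20392072e+01,  4.64804792e+01,  1.63556373e-02,
        2.81374207e-05,  6.22565295e-06]), 'ee_pos': array([0.20125984, 0.51160621, 0.23058828]), 'tcp_rot': array([-179.48433992,   89.92223645, -110.95984365]), 'wrist_force': array([-0.17216782,  0.39033383, -0.0455033 ]), 'torque': array([ 1.63714633e-02, -1.64943586e-02, -8.64344744e-05]), 'opening': 0.08535180384694316}
side {'camera_matrix': array([[407.94084788,   0.        , 271.45142543],
       [  0.        , 407.94084788, 208.98336165],
       [  0.        ,   0.        ,   1.        ]]), 'dist': array([-0.09180098,  0.        ,  0.        ,  0.        ,  0.        ]), 'extrinsics': array([[ 0.94477511, -0.32701231,  0.02151627, -0.39839122],
       [ 0.20790677,  0.64882774,  0.73198179, -0.16266203],
       [-0.2533274 , -0.6870848 ,  0.68098437, -0.97659538],
       [ 0.        ,  0.        ,  0.        ,  1.        ]])}
top {'camera_matrix': array([[461.10467565,   0.        , 287.88468517],
       [  0.        , 461.10467565, 207.88890403],
       [  0.        ,   0.        ,   1.        ]]), 'dist': array([-0.13598192,  0.        ,  0.        ,  0.        ,  0.        ]), 'extrinsics': array([[-0.00428338, -0.99980855,  0.01909253, -0.02190077],
       [ 0.99391531, -0.00215515,  0.11012587, -0.41948891],
       [-0.11006364,  0.01944807,  0.99373425, -0.93210607],
       [ 0.        ,  0.        ,  0.        ,  1.        ]])}
```

View pics/side0.png

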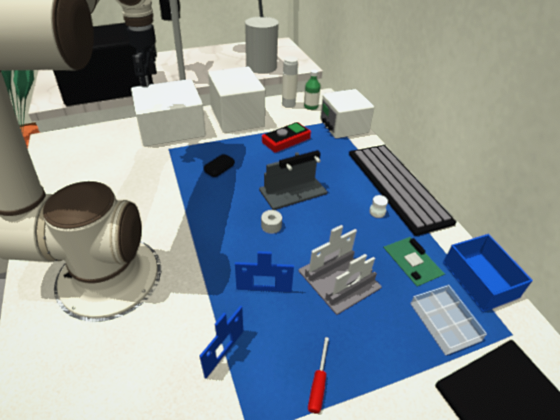

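View pics/top0.png

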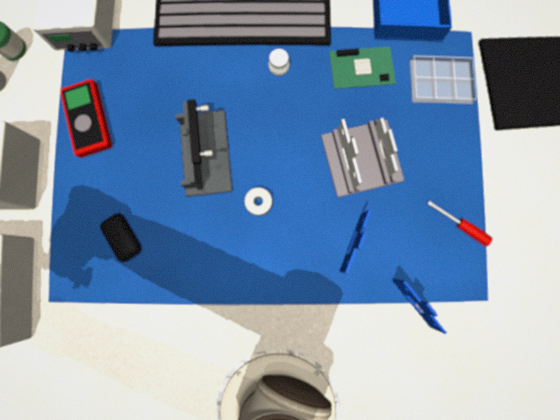

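The side view shows the grey rack at (340,280) with two grey plates, the dark stand at (292,185), and two blue look-alikes at (265,275) and (222,340). In the top view the rack is at (362,158) and the stand at (205,150), with studs pointing right. I'll enlarge these.

```bash
python3 - <<'E'
import cv2
s=cv2.imread("pics/side0.png");t=cv2.imread("pics/top0.png")
f=lambda im,x,y,w,h,k:cv2.resize(im[y:y+h,x:x+w],None,fx=k,fy=k,interpolation=cv2.INTER_CUBIC)
cv2.imwrite("pics/c1.png",f(s,290,215,100,100,6)); cv2.imwrite("pics/c2.png",f(t,312,105,100,100,6))
cv2.imwrite("pics/c3.png",f(s,250,140,90,75,8)); cv2.imwrite("pics/c4.png",f(t,165,90,75,110,5))
E
```

```text
(no output)
```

View pics/c1.png

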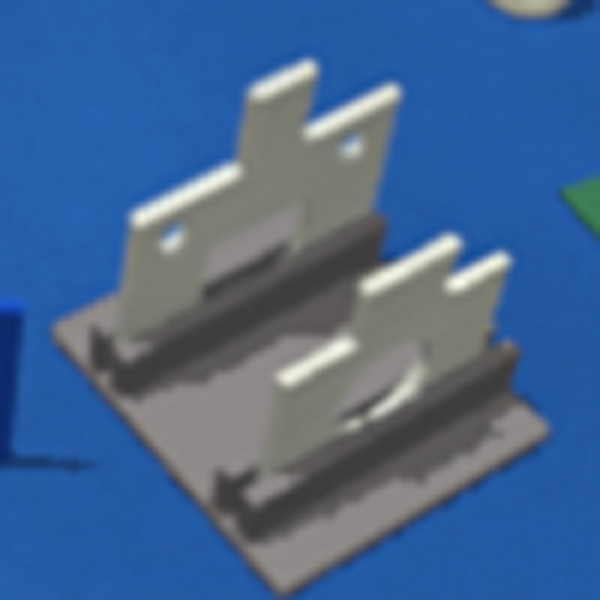

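View pics/c2.png

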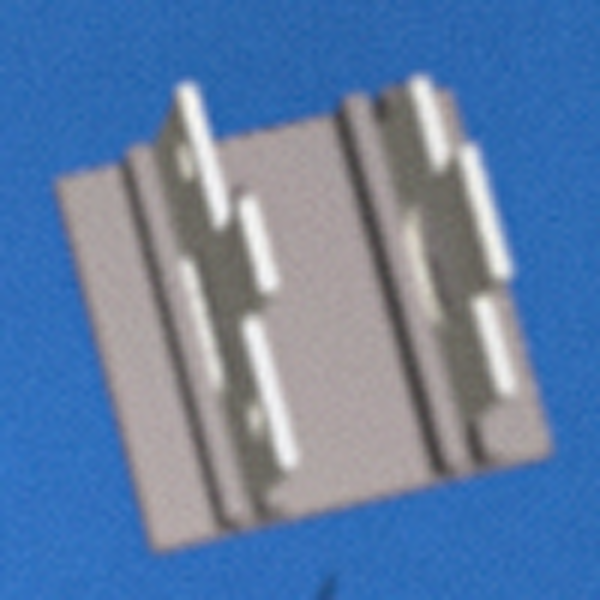

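View pics/c3.png

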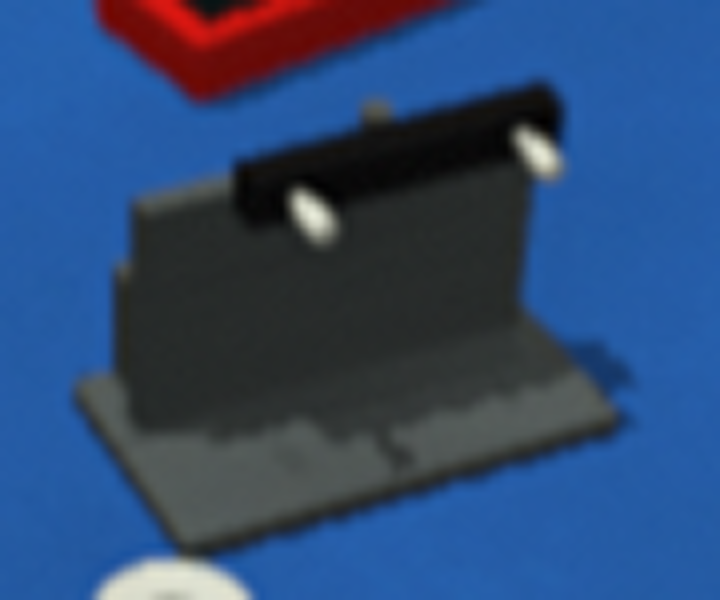

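View pics/c4.png

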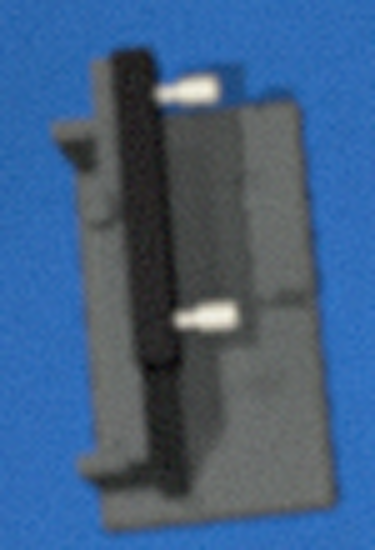

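Candidates in the rack: the plate at side (325,245) / top (347,155) has a narrow tab, two corner holes and a rectangular window. The one at side (355,270) / top (388,150) has a round window and no corner holes, so that's the blank. The first is the target and the crop confirms it. The blue ones are look-alikes. The stud tips are at side (291,169) and (319,161), with the bar clamped toward the image-up/right end. Next I'll fit the poses.

```bash
cat > h.py <<'E'
import numpy as np, cv2
from scipy.optimize import least_squares
from scipy.spatial.transform import Rotation as R
from workcell import sensors, vision
CAL={n:vision.calibration(n) for n in("side","top")}
def proj(n,P):
    c=CAL[n];P=np.atleast_2d(P)@c["extrinsics"][:3,:3].T+c["extrinsics"][:3,3]
    P=P*[1,-1,-1]
    return cv2.projectPoints(P.reshape(-1,1,3),np.zeros(3),np.zeros(3),c["camera_matrix"],c["dist"])[0].reshape(-1,2)
def crop(p,ox,oy,k): return (np.asarray(p,float)+.5)/k-.5+[ox,oy]
E
cat > fit1.py <<'E'
from h import *
def fit(model,obs,x0):
    f=lambda x:np.concatenate([(proj(n,model(x,np.array(L)))-px).ravel() for n,L,px in obs])
    s=least_squares(f,x0,loss="soft_l1"); return s.x,f(s.x).reshape(-1,2)
# planar pose x,y,yaw (deg), lean about own y
def m(z0,lean):
    def g(x,L):
        M=R.from_euler("ZY",[x[2],x[3] if lean else 0],degrees=True)
        return M.apply(L)+[x[0],x[1],z0]
    return g
# rack
Lr=[[-.075,-.07,.008],[.075,-.07,.008],[.075,.07,.008],[-.075,.07,.008]]
px=crop([[58,182],[452,90],[552,455],[155,550]],312,105,6)
# guess: rack x towards image right or left; slots symmetric
r=[]
t=np.array([[.075,.07,.008],[-.075,.07,.008],[-.075,-.07,.008],[.075,-.07,.008]]) # x->+y world; img right=-y
x,e=fit(m(0,0),[("top",t,px)],[.5,-.15,90.]); print("rack",x,np.abs(e).max())
pxs=crop([[55,332],[285,593],[548,430]],290,215,6)
ts=t[[3,2,1]]
for ob in ([("side",ts,pxs)],[("top",t,px),("side",ts,pxs)]):
    x,e=fit(m(0,0),ob,[.5,-.15,90.]); print("rack",x,np.abs(e).max())
xr=x
# plate: L y=+ -> world -x when yaw 90 ; near robot = +y
Lt=[[0,-.065,.095],[0,-.015,.095],[0,-.015,.135],[0,.015,.135],[0,.015,.095],[0,.065,.095]]
pt=crop([[185,87],[221,222],[246,200],[269,290],[250,320],[290,467]],312,105,6)
Ls=[[0,.065,.095],[0,.015,.095],[0,.015,.135],[0,-.015,.135],[0,-.015,.095],[0,-.065,.095],[0,.045,.075],[0,-.045,.075]]
ps=crop([[135,218],[240,170],[252,94],[315,66],[307,134],[400,90],[173,237],[351,145]],290,215,6)
for ob in ([("top",Lt,pt)],[("side",Ls,ps)],[("top",Lt,pt),("side",Ls,ps)]):
    x,e=fit(m(.008,1),ob,[.5,-.1,90.,0]); print("plate",x,"\n",np.round(e,1).tolist())
# stand: x axis -> world +y ; y axis -> world -x. base 100x180
h=.012
t=np.array([[-.05,-.09,h],[-.05,.09,h],[.05,.09,h]])
pt=crop([[300,103],[335,508],[105,527]],165,90,5)
ts=np.array([[.05,.09,h],[-.05,.09,h],[-.05,-.09,h]])
ps=crop([[78,388],[185,548],[622,420]],250,140,8)
for ob in ([("top",t,pt)],[("side",ts,ps)],[("top",t,pt),("side",ts,ps)]):
    x,e=fit(m(0,0),ob,[.5,.2,90.]); print("stand",x,np.abs(e).max())
# stud tips: joint fit with b offset
Ltip=lambda b:np.array([[-.018,-.045+b,.115],[-.018,.045+b,.115],[-.018,-.045+b,.115],[-.018,.045+b,.115]])
tp=crop([[216,91],[237,316]],165,90,5); sp=crop([[546,158],[318,228]],250,140,8)
def f(x):
    P=m(0,0)(x,Ltip(x[3]))
    return np.concatenate([proj("top",m(0,0)(x,t))-pt,proj("side",m(0,0)(x,ts))-ps,proj("top",P[:2])-tp,proj("side",P[:2])-sp])
s=least_squares(lambda x:f(x).ravel(),[.5,.2,90.,0]); print("stand+studs",s.x,"\n",np.round(f(s.x),1).tolist())
E
python3 fit1.py
```

```text
rack [ 0.6189996  -0.18732771 72.5418036 ] 117.78938172893464
rack [ 5.27248056e-01 -1.85863501e-01  1.91638530e+02] 65.2714397590407
rack [ 0.43854938 -0.1814961  73.01404055] 121.69766117137384
plate [  0.52257943  -0.14409505 103.94039964  -0.34366294] 
 [[-0.1, -0.2], [0.6, 1.4], [-0.3, -0.3], [0.2, 0.0], [-0.2, -0.3], [-0.1, -0.0]]
plate [  0.52467613  -0.14588279 103.13932109   0.91712995] 
 [[0.1, 0.3], [0.1, -0.3], [0.1, 0.1], [-0.0, -0.2], [-0.9, 0.7], [-0.1, 0.1], [0.1, -0.5], [0.4, -0.1]]
plate [  0.52359455  -0.14527003 103.6086999    0.3146529 ] 
 [[0.1, -0.6], [0.7, 1.0], [-0.4, -0.7], [-0.1, -0.3], [-0.2, -0.6], [-0.2, -0.4], [-0.0, 0.6], [-0.1, -0.1], [-0.0, 0.4], [-0.2, 0.1], [-1.2, 0.9], [-0.5, 0.1], [-0.2, -0.2], [0.0, -0.0]]
stand [ 0.54102676  0.15275393 95.61297351] 0.9352166238793131
stand [ 0.54203107  0.15145353 95.69368485] 0.6972708478060667
stand [ 0.5414977   0.15241067 95.63236527] 1.1508838392714438
stand+studs [ 5.41599625e-01  1.49089051e-01  9.50299740e+01 -1.65566497e-02] 
 [[2.4, -1.0], [1.7, -0.0], [0.5, 0.4], [-0.6, -0.3], [-0.1, 0.8], [0.8, 0.7], [-2.1, -0.1], [-3.2, 0.1], [0.0, 1.4], [-0.2, 0.1]]
```

```bash
cat > fit2.py <<'E'
from h import *
tp=crop([[218,90],[238,316]],165,90,5); sp=crop([[548,160],[322,232]],250,140,8)
tn=crop([[157,94],[175,320]],165,90,5); sn=crop([[517,130],[293,192]],250,140,8)
for nm,a,b in(("tip",tp,sp),("root",tn,sn)):
  for i in range(2):
    f=lambda P:np.concatenate([proj("top",P)[0]-a[i],proj("side",P)[0]-b[i]])
    s=least_squares(f,[.5,.15,.115],x_scale=.01); print(nm,s.x.round(4),f(s.x).round(1))
# rigid fit z fixed: params x,y of midpoint tips, yaw
def m(x):
    u=R.from_euler("Z",x[2],degrees=True).as_matrix()
    L=np.array([[-.018,-.045,.115],[-.018,.045,.115],[.005,-.045,.115],[.005,.045,.115]])
    return L@u.T+[x[0],x[1],0]
for use in("top","side","both"):
    def f(x):
        P=m(x);r=[]
        if use!="side": r.append(proj("top",P)-np.r_[tp,tn])
        if use!="top": r.append(proj("side",P)-np.r_[sp,sn])
        return np.concatenate(r)
    s=least_squares(lambda x:f(x).ravel(),[.5,.15,90.]); print(use,s.x,f(s.x).round(1).tolist())
E
python3 fit2.py
```

```text
tip [0.6016 0.1303 0.124 ] [-0.  0.  0. -0.]
tip [0.5141 0.1215 0.1189] [-0.  0.  0. -0.]
root [0.6012 0.1545 0.1205] [-0.   0.1  0.2 -0. ]
root [0.5126 0.1454 0.1191] [-0.   0.   0.1 -0. ]
top [ 0.55846208  0.14533035 95.89117275] [[-0.1, -0.2], [-0.4, -0.3], [0.3, 0.3], [0.2, 0.2]]
side [ 0.5595948   0.15133739 97.51251567] [[0.0, 0.5], [0.3, -0.4], [-0.3, -0.1], [-0.0, 0.1]]
both [ 0.558412    0.14630463 96.2376411 ] [[-0.8, -0.2], [-0.7, -0.3], [-0.4, 0.3], [-0.1, 0.2], [0.4, 1.8], [0.2, 0.6], [0.2, 1.1], [0.1, 1.0]]
```

```bash
cat >> h.py <<'E'
def pose(o=None):
    o=o or sensors.get_obs()
    return np.array(o["ee_pos"]),R.from_euler("xyz",o["tcp_rot"],degrees=True)
def plan(p,yawdeg,o=None):
    """target TCP p, tool x down, tool z along +-heading yaw; prints the turn (rotvec tool) and then the shift in turned tool axes (mm)"""
    P,Q=pose(o)
    best=None
    for a in(yawdeg,yawdeg+180):
        zx=np.array([np.cos(np.radians(a)),np.sin(np.radians(a)),0]);xx=np.array([0,0,-1.])
        T=R.from_matrix(np.c_[xx,np.cross(zx,xx),zx])
        rv=(Q.inv()*T).as_rotvec(degrees=True)
        if best is None or np.linalg.norm(rv)<np.linalg.norm(best[1]): best=(T,rv)
    d=(np.array(p)-P)*1000
    print("turn",best[1].round(2),"shift after turn",best[0].inv().apply(d).round(1),"shift before turn",Q.inv().apply(d).round(1),"world",d.round(1))
E
python3 - <<'E'
from h import *
P,Q=pose(); print(Q.as_matrix().round(3))
plan([.5236,-.1453,.23],103.6)
E
```

```text
[[-0.    -0.931  0.366]
 [-0.001  0.366  0.931]
 [-1.     0.    -0.001]]
turn [-3.507e+01 -6.000e-02 -2.000e-02] shift after turn [ 7.000e-01 -1.588e+02 -7.143e+02] shift before turn [   1.2 -540.4 -493.3] world [ 322.3 -656.9   -0.7]
```

>>> carry_out(
  increments=[
    [-8.8,0,0,0,0,0,100],
    [-8.8,0,0,0,0,0,100],
    [-8.8,0,0,0,0,0,100],
    [-8.7,0,0,0,0,0,100],
    [0,0,0,0,-9,-40,100],
    [0,0,0,0,-9,-40,100],
    [0,0,0,0,-9,-40,100],
    [0,0,0,0,-9,-40,100],
  ],
)

```text
time: 1.1
ee_pos: [0.2743, 0.3635, 0.231]
tcp_rot: [138.4, 90.0, -118.0]
wrist_force: [0.7, -0.4, 0.2]
opening: 0.0851
```

```bash
python3 - <<'E'
from h import *
o=sensors.get_obs(); print(o["q"].round(1),o["ee_pos"],o["time"])
plan([.5236,-.1453,.2],103.6)
E
```

```text
[53.  -7.9 -2.5 95.4 -0.  39.3] [0.27431869 0.3635333  0.23098105] 1.1
turn [ 0.04 -0.02 -0.02] shift after turn [  31.  -122.6 -553.2] shift before turn [  31.1 -122.2 -553.3] world [ 249.3 -508.8  -31. ]
```

>>> carry_out(
  increments=[
    [0,0,0,0,-10,-46,100],
    [0,0,0,0,-10,-46,100],
    [0,0,0,0,-10,-46,100],
    [0,0,0,0,-10,-46,100],
    [0,0,0,0,-10,-46,100],
    [0,0,0,0,-10,-46,100],
    [0,0,0,0,-10,-46,100],
    [0,0,0,5,-10,-46,100],
    [0,0,0,5,-10,-46,80],
    [0,0,0,5,-10,-46,60],
    [0,0,0,5,-10,-46,50],
    [0,0,0,5,-12,-46,50],
  ],
)

```text
time: 2.6
ee_pos: [0.523, -0.1445, 0.2058]
tcp_rot: [56.0, 90.0, 159.6]
wrist_force: [1.1, 0.6, -0.0]
opening: 0.0428
```

```bash
python3 - <<'E'
from h import *
o=sensors.get_obs(); print(o["q"].round(1),o["ee_pos"],o["time"],o["opening"])
plan([.5236,-.1453,.108],103.6)
for n in("side","top"):
    im=vision.camera(n)[:,:,::-1]
    x,y=(270,150) if n=="side" else (290,80)
    cv2.imwrite(f"pics/{n}1.png",cv2.resize(im[y:y+150,x:x+150],None,fx=4,fy=4,interpolation=cv2.INTER_CUBIC))
E
```

```text
[-15.4   3.5   5.7  92.2   0.  -29.1] [ 0.52295028 -0.14448032  0.20582709] 2.6 0.04276561849035243
turn [ 0.01  0.01 -0.02] shift after turn [97.8 -0.4 -0.9] shift before turn [97.8 -0.5 -1. ] world [  0.6  -0.8 -97.8]
```

View pics/side1.png

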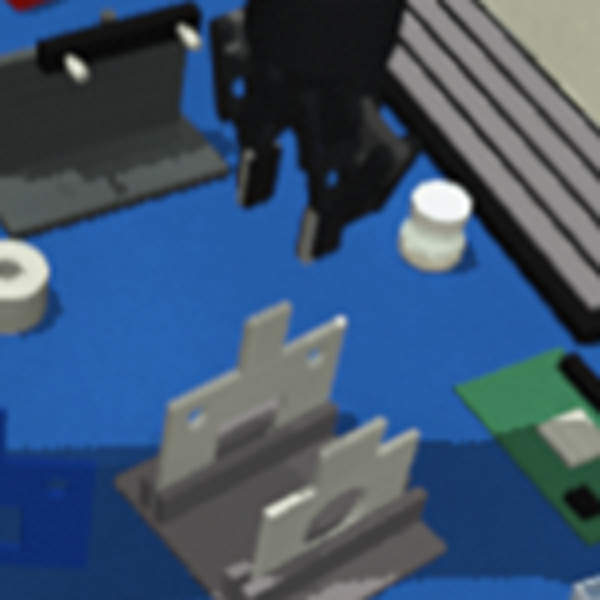

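View pics/top1.png

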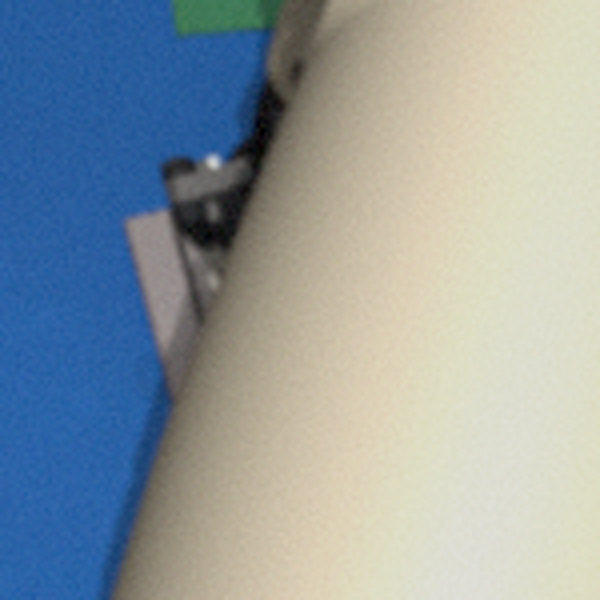

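The side view shows the open fingers with tips at about (333,195) and (348,207), above the stencil plate's tab at (337,228). The arm covers the top view. Descending.

>>> carry_out(
  increments=[
    [0,0,0,20,-0.4,-0.9,50],
    [0,0,0,20,0,0,50],
    [0,0,0,20,0,0,50],
    [0,0,0,20,0,0,50],
    [0,0,0,12,0,0,50],
    [0,0,0,6,0,0,50],
    [0,0,0,0,0,0,50],
  ],
  squeeze=40,
)

```text
time: 3.58
ee_pos: [0.5232, -0.1436, 0.1084]
tcp_rot: [62.6, 90.0, 166.3]
wrist_force: [0.1, -0.9, -0.7]
opening: 0.0424
```

```bash
python3 - <<'E'
from h import *
o=sensors.get_obs(); print(o["ee_pos"],o["time"],o["opening"],o["wrist_force"])
plan([.5236,-.1453,.108],103.6); print(proj("side",o["ee_pos"]))
im=vision.camera("side")[:,:,::-1];x,y=270,150
cv2.imwrite("pics/side2.png",cv2.resize(im[y:y+150,x:x+150],None,fx=4,fy=4,interpolation=cv2.INTER_CUBIC))
E
```

```text
[ 0.52317019 -0.14359747  0.10835002] 3.575 0.042409070358420266 [ 0.13414978 -0.90564019 -0.70740813]
turn [ 0.03  0.   -0.01] shift after turn [ 0.4 -0.  -1.8] shift before turn [ 0.3 -0.  -1.8] world [ 0.4 -1.7 -0.4]
[[334.50850319 238.41095913]]
```

View pics/side2.png

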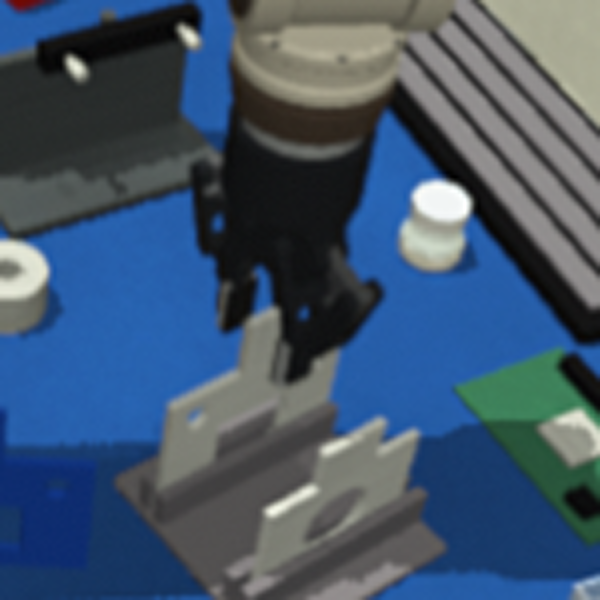

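The fingers straddle the tab, at side (330,226) and (344,245). Closing.

>>> carry_out(
  increments=[
    [0,0,0,0,0,-1.4,40],
    [0,0,0,0,0,0,25],
    [0,0,0,0,0,0,12],
    [0,0,0,0,0,0,0],
    [0,0,0,0,0,0,0],
    [0,0,0,0,0,0,0],
  ],
  squeeze=40,
)

```text
time: 4.38
ee_pos: [0.5237, -0.145, 0.1085]
tcp_rot: [-107.5, 90.0, -3.8]
wrist_force: [-0.5, 0.8, 3.0]
opening: 0.0042
```

>>> carry_out(
  increments=[
    [0,0,0,-6,0,0,0],
    [0,0,0,-12,0,0,0],
    [0,0,0,-15,0,0,0],
    [0,0,0,-15,0,0,0],
    [0,0,0,-15,0,0,0],
    [0,0,0,0,0,0,0],
  ],
  squeeze=60,
)

```text
time: 5.12
ee_pos: [0.5242, -0.1452, 0.173]
tcp_rot: [-118.7, 89.9, -15.1]
wrist_force: [0.2, -0.3, -1.7]
opening: 0.0043
```

```bash
python3 - <<'E'
from h import *
o=sensors.get_obs(); print(o["ee_pos"],o["q"].round(1),o["opening"],o["wrist_force"])
# stand: mid of studs S, yaw
S=np.array([.5584,.1463]);a=np.radians(96);x=np.array([np.cos(a),np.sin(a)])
p=S-x*.08
plan([*p,.172],96)
im=vision.camera("side")[:,:,::-1];x,y=270,150
cv2.imwrite("pics/side3.png",cv2.resize(im[y:y+150,x:x+150],None,fx=4,fy=4,interpolation=cv2.INTER_CUBIC))
E
```

```text
[ 0.52423116 -0.14522083  0.17295735] [-15.5   3.2   1.7  88.4   0.  -29.1] 0.004296780039102215 [ 0.21620942 -0.33304954 -1.71050921]
turn [ 7.63 -0.06  0.13] shift after turn [  1.  -64.5 206.4] shift before turn [  0.9 -91.3 196. ] world [ 42.5 212.   -1. ]
```

View pics/side3.png

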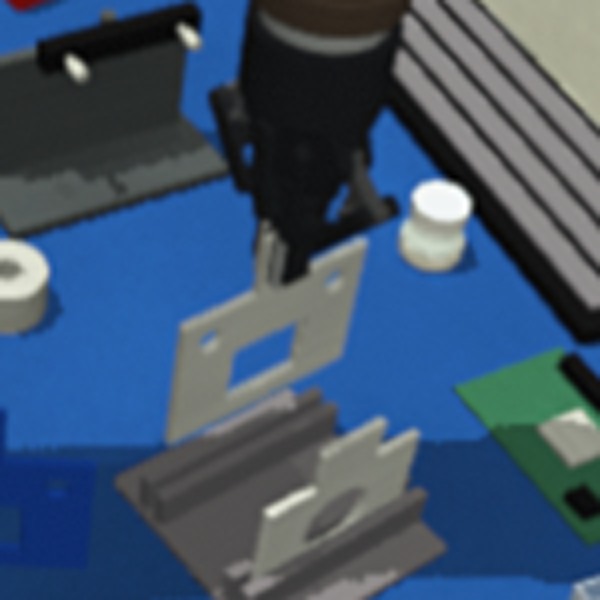

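The plate is held clear of the rack and the blank still stands in its slot. Moving to in front of the stand.

>>> carry_out(
  increments=[
    [3.8,0,0,0,0,0,0],
    [3.8,0,0,0,0,0,0],
    [0,0,0,0,-8,26,0],
    [0,0,0,0,-8,26,0],
    [0,0,0,0,-8,26,0],
    [0,0,0,0,-8,26,0],
    [0,0,0,5,-8,26,0],
    [0,0,0,8,-8,26,0],
    [0,0,0,8,-8,26,0],
    [0,0,0,6,-8.5,24,0],
    [0,0,0,4,0,0,0],
    [0,0,0,0,0,0,0],
  ],
)

```text
time: 6.68
ee_pos: [0.5656, 0.0662, 0.1395]
tcp_rot: [101.1, 89.9, -162.8]
wrist_force: [0.1, 0.2, -1.5]
opening: 0.0042
```

```bash
python3 - <<'E'
from h import *
o=sensors.get_obs(); print(o["time"],o["ee_pos"],o["q"].round(1),o["opening"],o["wrist_force"],o["torque"])
for n,x,y in(("side",230,110),("top",160,70)):
    im=vision.camera(n)[:,:,::-1];cv2.imwrite(f"pics/{n}4f.png",im)
    cv2.imwrite(f"pics/{n}4.png",cv2.resize(im[y:y+120,x:x+130],None,fx=5,fy=5,interpolation=cv2.INTER_CUBIC))
E
```

```text
6.675 [0.56560064 0.06620905 0.13945445] [ 6.7  6.9  2.  85.2 -0.   0.6] 0.004224531798622424 [ 0.09017719  0.17906887 -1.51662036] [-0.05132918  0.05315338  0.0299902 ]
```

View pics/side4.png

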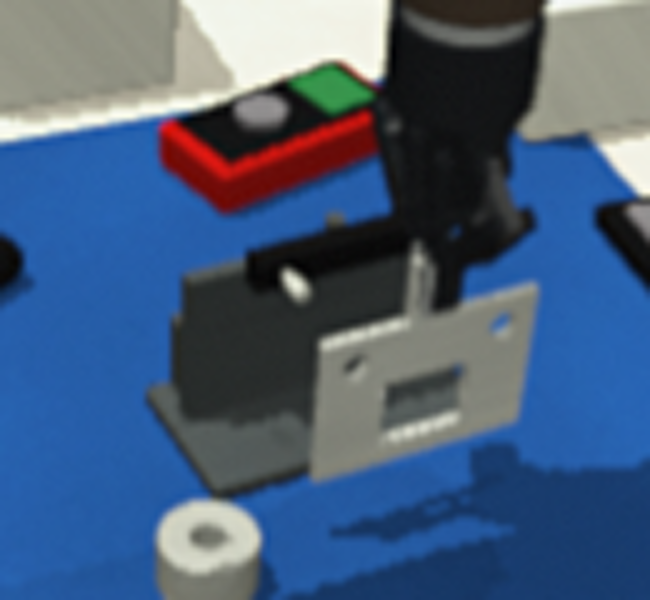

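View pics/top4.png

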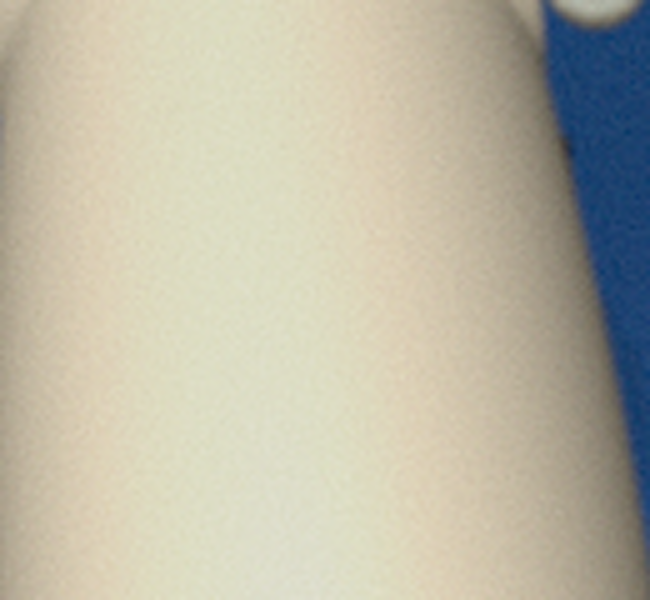

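```bash
python3 - <<'E'
import cv2
im=cv2.imread("pics/side4f.png")
a=cv2.resize(im[160:210,285:343],None,fx=13,fy=11.999,interpolation=cv2.INTER_CUBIC)
a=cv2.resize(im[160:210,285:343],None,fx=12,fy=12,interpolation=cv2.INTER_CUBIC)
cv2.imwrite("pics/side4z.png",a)
E
```

```text
(no output)
```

View pics/side4z.png

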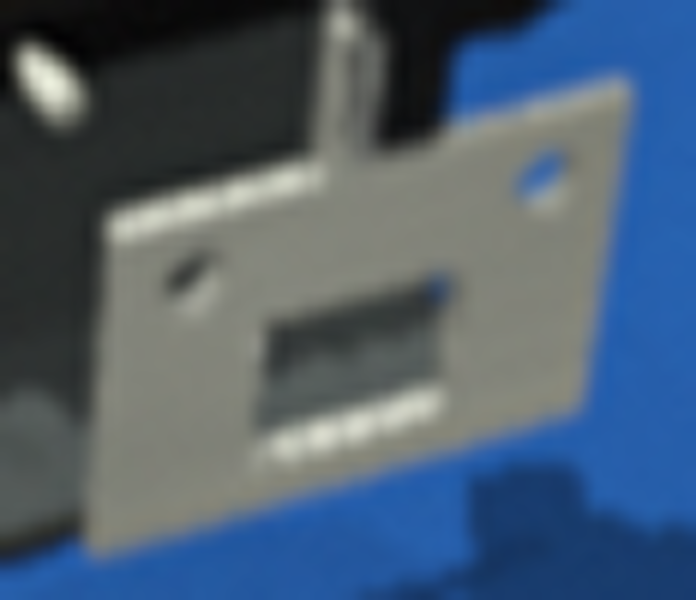

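```bash
cat > fit3.py <<'E'
from h import *
o=sensors.get_obs()
px=crop([[106,240],[630,98],[92,558],[583,413],[193,283],[543,181]],285,160,12)
L=np.array([[-2.5,65,95],[-2.5,-65,95],[-2.5,65,0],[-2.5,-65,0],[-2.5,45,75],[-2.5,-45,75]])/1000
def model(x): return R.from_euler("ZYX",x[3:6],degrees=True).apply(L)+x[:3]
f=lambda x:(proj("side",model(x))-px)
s=least_squares(lambda x:f(x).ravel(),[.5656,.066,.04,96,0,0],x_scale=[.01,.01,.01,1,1,1])
print("free",s.x,f(s.x).round(1).tolist())
# yaw fixed 96, pitch/roll free small, tcp-consistent
g=lambda v:np.array([v[0],v[1],v[2],96,0,v[3]])
s=least_squares(lambda v:f(g(v)).ravel(),[.5656,.066,.04,0],x_scale=[.01,.01,.01,1])
print("constrained",s.x,f(g(s.x)).round(1).tolist())
print("pred from tcp", o["ee_pos"]-[0,0,.1005])
E
python3 fit3.py
```

```text
free [ 5.68393222e-01  7.16469153e-02  3.45664087e-02  9.44247684e+01
 -1.43423747e-01 -1.00996850e+00] [[0.3, -0.2], [-0.0, -0.3], [0.0, -0.0], [0.1, -0.1], [-0.4, 0.2], [0.0, 0.4]]
constrained [ 0.5644909   0.06546365  0.04005925 -0.27918365] [[0.7, -0.2], [-0.1, -0.6], [-0.1, 0.4], [-0.3, -0.1], [-0.2, 0.3], [-0.0, 0.2]]
pred from tcp [0.56592497 0.0658599  0.03977045]
```

```bash
cat > fit4.py <<'E'
from h import *
exec(open("fit2.py").read().split("for nm")[0])
a=95.7
def m(x):
    u=R.from_euler("Z",a,degrees=True).as_matrix()
    L=np.array([[-.018,-.045,.115],[-.018,.045,.115],[.005,-.045,.115],[.005,.045,.115]])
    return L@u.T+[x[0],x[1],0]
U=np.radians(a);ex=np.array([np.cos(U),np.sin(U)]);ey=np.array([-ex[1],ex[0]])
for use in("top","side"):
    q=np.r_[tp,tn] if use=="top" else np.r_[sp,sn]
    f=lambda x:proj(use,m(x))-q
    s=least_squares(lambda x:f(x).ravel(),[.5,.15]);print(use,s.x,f(s.x).round(1).tolist())
    for nm,P in(("plate side-fit",[.5645,.0655]),("tcp",[.5659,.0659])):
        d=(s.x-np.array(P))*1000;print("  ",nm,"ahead",(d@ex).round(1),"lateral(ey)",(d@ey).round(1))
E
python3 fit4.py
```

```text
top [0.55848345 0.14533018] [[-0.1, -0.2], [-0.5, -0.2], [0.4, 0.2], [0.2, 0.2]]
   plate side-fit ahead 80.0 lateral(ey) -1.9
   tcp ahead 79.8 lateral(ey) -0.5
side [0.55978555 0.15135217] [[0.2, 0.8], [-0.1, -0.6], [0.1, 0.1], [-0.2, -0.3]]
   plate side-fit ahead 85.9 lateral(ey) -3.8
   tcp ahead 85.6 lateral(ey) -2.4
```

Two estimates of the lateral offset disagree: −0.5 mm and −3.8 mm. I'll move closer with an in-between shift and look again.

>>> carry_out(
  increments=[
    [0.3,0,0,0,0,0,0],
    [0,0,0,0,-1,15,0],
    [0,0,0,0,-1,15,0],
    [0,0,0,0,-0.5,12,0],
    [0,0,0,0,0,5,0],
    [0,0,0,0,0,0,0],
    [0,0,0,0,0,0,0],
  ],
)

```text
time: 7.65
ee_pos: [0.5639, 0.1134, 0.1402]
tcp_rot: [153.5, 90.0, -110.8]
wrist_force: [0.2, -0.5, -1.5]
opening: 0.0043
```

```bash
python3 - <<'E'
from h import *
o=sensors.get_obs(); print(o["time"],o["ee_pos"],o["tcp_rot"],o["opening"],o["wrist_force"],o["torque"]); plan(o["ee_pos"],95.7)
im=np.mean([vision.camera("side").astype(float) for _ in range(3)],0).astype(np.uint8)[:,:,::-1];cv2.imwrite("pics/side5f.png",im)
cv2.imwrite("pics/side5z.png",cv2.resize(im[140:200,275:340],None,fx=12,fy=10,interpolation=cv2.INTER_CUBIC) if 0 else cv2.resize(im[145:195,275:340],None,fx=12,fy=12,interpolation=cv2.INTER_CUBIC))
E
```

```text
7.65 [0.56387862 0.11340755 0.14024933] [ 153.49851734   89.99087112 -110.78153885] 0.00431048210594097 [ 0.20403749 -0.49530272 -1.51140275] [0.01426188 0.00502708 0.04090339]
turn [ 0.02 -0.01 -0.  ] shift after turn [0. 0. 0.] shift before turn [0. 0. 0.] world [0. 0. 0.]
```

View pics/side5z.png

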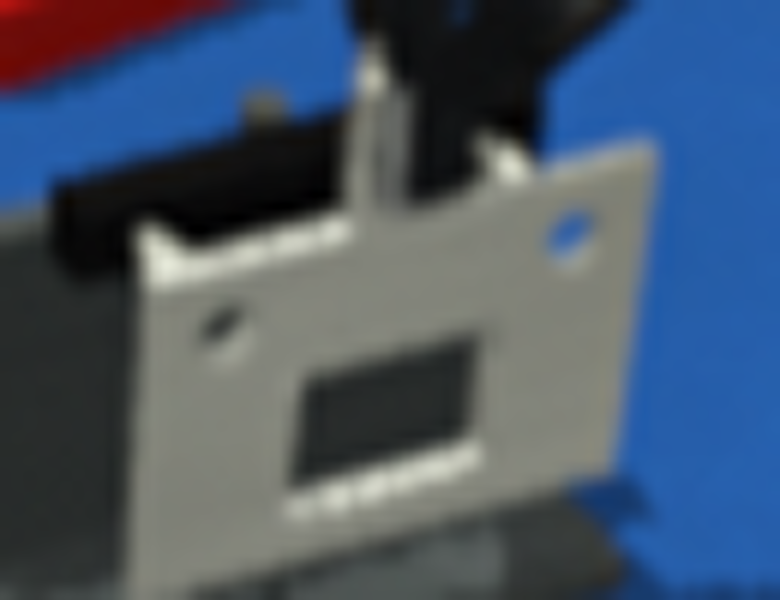

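```bash
cat > fit5.py <<'E'
from h import *
a=95.7;U=np.radians(a);ex=np.array([np.cos(U),np.sin(U),0]);ey=np.array([-ex[1],ex[0],0])
res={}
for n,w in(("side",[(284,160,296,173),(311,153,323,165)]),("top",[(193,104,212,113),(197,148,216,158)])):
    im=cv2.imread(f"pics/{n}0.png").astype(float).min(2)
    for i,(x0,y0,x1,y1) in enumerate(w):
        p=im[y0:y1,x0:x1]; k=np.clip(p-90,0,None); yy,xx=np.mgrid[y0:y1,x0:x1]
        c=np.array([(xx*k).sum(),(yy*k).sum()])/k.sum()
        # lateral/along coordinates at z=115
        f=lambda v:proj(n,np.array([.5639,.1134,.115])+ex*v[0]+ey*v[1])[0]-c
        s=least_squares(f,[0.03,0]);print(n,i,c.round(2),"along,lat mm",(s.x*1000).round(1)); res[n,i]=s.x[1]*1000
    print("  mid lateral",(res[n,0]+res[n,1])/2,"sep",res[n,1]-res[n,0])
# plate in side5: hole outlines
hp=crop([[228,329],[572,237],[143,287],[658,152],[612,472]],275,145,12)
L=np.array([[-2.5,45,75],[-2.5,-45,75],[-2.5,65,95],[-2.5,-65,95],[-2.5,-65,0]])/1000
f=lambda v:proj("side",R.from_euler("ZYX",[95.7,0,v[3]],degrees=True).apply(L)+np.array([.5639,.1134,.04])+ex*v[0]+ey*v[1]+[0,0,v[2]])-hp
s=least_squares(lambda v:f(v).ravel(),[0,0,0,0.],x_scale=[.01,.01,.01,1]);print("plate along,lat,dz,roll",s.x[:3]*1000,s.x[3],f(s.x).round(1).tolist())
E
python3 fit5.py
```

```text
side 0 [288.57 166.42] along,lat mm [27.6 45.2]
side 1 [316.99 158.79] along,lat mm [ 28.1 -45.1]
  mid lateral 0.06099359439022578 sep -90.29959369315594
top 0 [202.72 107.68] along,lat mm [ 24.8 -43.4]
top 1 [206.64 152.85] along,lat mm [24.1 46.8]
  mid lateral 1.700715750934883 sep 90.14256112800513
plate along,lat,dz,roll [-7.79393399  5.91186785  7.97069954] 0.05462001864594007 [[-0.4, 0.4], [0.1, 0.2], [0.4, -0.3], [-0.0, -0.3], [-0.0, -0.1]]
```

```bash
cat >> fit5.py <<'E'
for zz in(-.001,0,.001):
    s=least_squares(lambda v:f([0,v[0],zz,v[1]]).ravel(),[0,0.],x_scale=[.01,1]);print("dz",zz,"lat,roll",s.x[0]*1000,s.x[1],f([0,s.x[0],zz,s.x[1]]).round(1).tolist())
s=least_squares(lambda v:np.r_[f(v).ravel(),v[0]*1000/3,v[2]*1000/1],[0,0,0,0.],x_scale=[.01,.01,.01,1]);print("prior",s.x[:3]*1000,s.x[3])
E
python3 fit5.py | tail -4
```

```text
dz -0.001 lat,roll -0.058825965962684884 -0.2593753726239844 [[-0.1, 1.0], [0.1, 0.7], [0.7, 0.4], [-0.1, 0.3], [0.1, 0.1]]
dz 0 lat,roll 0.37039933452108387 -0.1650612990316165 [[-0.1, 0.7], [-0.0, 0.5], [0.7, 0.1], [-0.2, 0.1], [-0.0, -0.1]]
dz 0.001 lat,roll 0.8013662040817661 -0.06878874864781412 [[-0.2, 0.4], [-0.1, 0.2], [0.6, -0.2], [-0.2, -0.2], [-0.1, -0.3]]
prior [0.6711711  0.23803861 0.11388385] -0.10698529427254341
```

The side-camera blob centroids give a stud spacing of 90.3 mm, which fits the given 90 mm. They put the stud midpoint within about 0.3 mm of the plate's middle, with the top camera suggesting +1.4 mm. Advancing carefully while watching the force.

>>> carry_out(
  increments=[
    [0,0,0,0,0.4,4,0],
    [0,0,0,0,0,3,0],
    [0,0,0,0,0,2,0],
    [0,0,0,0,0,1,0],
    [0,0,0,0,0,0,0],
  ],
)

```text
time: 8.43
ee_pos: [0.5625, 0.1236, 0.1403]
tcp_rot: [137.6, 90.0, -126.7]
wrist_force: [0.1, 0.5, -1.7]
opening: 0.0041
```

>>> carry_out(
  increments=[
    [0,0,0,0,0,1,0],
    [0,0,0,0,0,1,0],
    [0,0,0,0,0,0,0],
  ],
)

```text
time: 8.8
ee_pos: [0.5623, 0.1255, 0.1403]
tcp_rot: [121.9, 90.0, -142.4]
wrist_force: [0.3, -0.7, -2.4]
opening: 0.0044
```

>>> carry_out(
  increments=[
    [0,0,0,0,0,1,0],
    [0,0,0,0,0,1,0],
    [0,0,0,0,0,0,0],
  ],
)

```text
time: 9.18
ee_pos: [0.5621, 0.1276, 0.1403]
tcp_rot: [-56.8, 90.0, 39.0]
wrist_force: [0.4, 0.0, -1.8]
opening: 0.0043
```

Now 14 mm advanced with no contact. Continuing.

>>> carry_out(
  increments=[
    [0,0,0,0,0,1,0],
    [0,0,0,0,0,1,0],
    [0,0,0,0,0,0,0],
  ],
)

```text
time: 9.55
ee_pos: [0.5619, 0.1295, 0.1403]
tcp_rot: [-120.6, 90.0, -24.9]
wrist_force: [-1.1, 0.2, -1.1]
opening: 0.0042
```

>>> carry_out(
  increments=[
    [0,0,0,0,0,1,0],
    [0,0,0,0,0,0,0],
  ],
)

```text
time: 9.8
ee_pos: [0.5618, 0.1305, 0.1403]
tcp_rot: [-104.2, 90.0, -8.5]
wrist_force: [-0.2, 0.3, -1.9]
opening: 0.0041
```

>>> carry_out(
  increments=[
    [0,0,0,0,0,1,0],
    [0,0,0,0,0,0,0],
  ],
)

```text
time: 10.05
ee_pos: [0.5617, 0.1315, 0.1403]
tcp_rot: [155.7, 90.0, -108.5]
wrist_force: [-0.4, 0.4, -1.8]
opening: 0.0044
```

```bash
cat > look.py <<'E'
import sys
from h import *
n=sys.argv[1]
im=np.mean([vision.camera("side").astype(float) for _ in range(2)],0).astype(np.uint8)[:,:,::-1];cv2.imwrite(f"pics/{n}f.png",im)
cv2.imwrite(f"pics/{n}.png",cv2.resize(im[140:190,272:337],None,fx=12,fy=12,interpolation=cv2.INTER_CUBIC))
o=sensors.get_obs();print(o["time"],o["ee_pos"],o["wrist_force"],o["torque"],o["opening"])
E
python3 look.py s6
```

```text
10.15 [0.56168232 0.13145688 0.14025841] [-5.7889776e-01  4.9485816e-04 -1.6972716e+00] [ 0.00574771 -0.01596134 -0.06276124] 0.004384298473168211
```

View pics/s6.png

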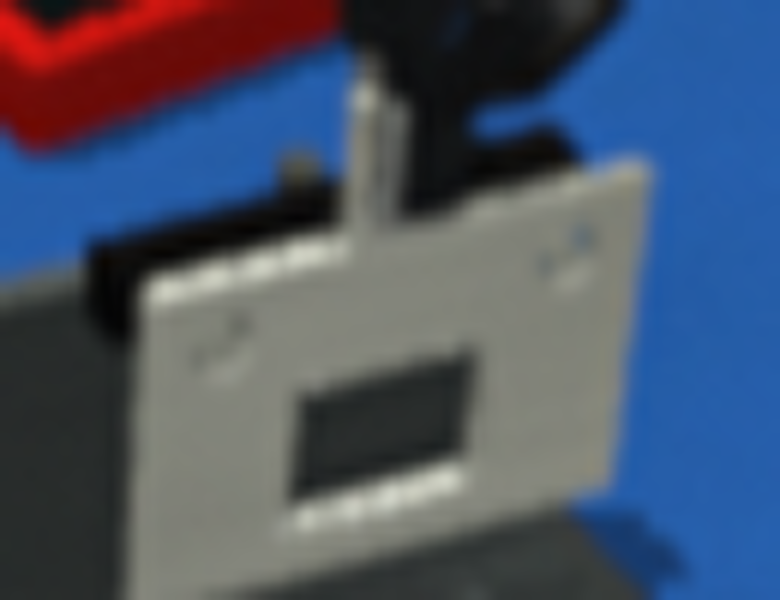

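Both holes, at side (290,169) and (320,161), now have bright stud tips inside them with dark gaps left and right, symmetric in both. Sliding on.

>>> carry_out(
  increments=[
    [0,0,0,0,0,1,0],
    [0,0,0,0,0,1,0],
    [0,0,0,0,0,0,0],
  ],
)

```text
time: 10.52
ee_pos: [0.5615, 0.1335, 0.1403]
tcp_rot: [138.6, 90.0, -125.7]
wrist_force: [0.2, 0.6, -1.9]
opening: 0.0044
```

>>> carry_out(
  increments=[
    [0,0,0,0,0,1,0],
    [0,0,0,0,0,1,0],
    [0,0,0,0,0,0,0],
  ],
)

```text
time: 10.9
ee_pos: [0.5613, 0.1355, 0.1403]
tcp_rot: [-96.8, 90.0, -1.1]
wrist_force: [-0.6, -0.2, -2.1]
opening: 0.0043
```

>>> carry_out(
  increments=[
    [0,0,0,0,0,1,0],
    [0,0,0,0,0,1,0],
    [0,0,0,0,0,0,0],
  ],
)

```text
time: 11.28
ee_pos: [0.5611, 0.1375, 0.1403]
tcp_rot: [110.5, 90.0, -153.8]
wrist_force: [-0.2, 0.2, -2.5]
opening: 0.0042
```

>>> carry_out(
  increments=[
    [0,0,0,0,0,1,0],
    [0,0,0,0,0,1,0],
    [0,0,0,0,0,0,0],
  ],
)

```text
time: 11.65
ee_pos: [0.5609, 0.1395, 0.1403]
tcp_rot: [78.1, 90.0, 173.8]
wrist_force: [0.3, 0.1, -1.3]
opening: 0.0044
```

```bash
python3 look.py s7
```

```text
11.75 [0.56088955 0.13942189 0.14030304] [-0.91650112 -0.71251667 -2.03787304] [ 0.01003712  0.02855348 -0.02475198] 0.004435985381356855
```

View pics/s7.png

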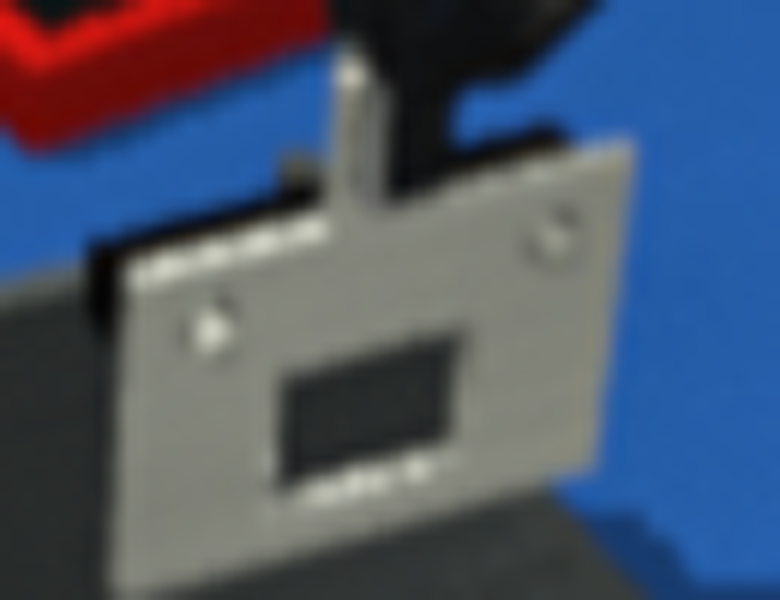

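Both stud heads are showing through the front face, at side (289,167) and (318,159). I'll continue until the plate gently touches the bar.

>>> carry_out(
  increments=[
    [0,0,0,0,0,1,0],
    [0,0,0,0,0,1,0],
    [0,0,0,0,0,0,0],
  ],
)

```text
time: 12.12
ee_pos: [0.5607, 0.1415, 0.1403]
tcp_rot: [32.4, 90.0, 128.2]
wrist_force: [-0.6, -0.4, -1.0]
opening: 0.0043
```

>>> carry_out(
  increments=[
    [0,0,0,0,0,1,0],
    [0,0,0,0,0,1,0],
    [0,0,0,0,0,0,0],
  ],
)

```text
time: 12.5
ee_pos: [0.5605, 0.1435, 0.1403]
tcp_rot: [90.9, 90.0, -173.4]
wrist_force: [-0.7, 0.0, -0.7]
opening: 0.0044
```

>>> carry_out(
  increments=[
    [0,0,0,0,0,1,0],
    [0,0,0,0,0,1,0],
    [0,0,0,0,0,0,0],
  ],
)

```text
time: 12.88
ee_pos: [0.5603, 0.1455, 0.1403]
tcp_rot: [84.0, 90.0, 179.7]
wrist_force: [-0.1, 0.5, -1.7]
opening: 0.0046
```

>>> carry_out(
  increments=[
    [0,0,0,0,0,0.7,0],
    [0,0,0,0,0,0,0],
  ],
)

```text
time: 13.12
ee_pos: [0.5602, 0.1461, 0.1403]
tcp_rot: [-113.5, 90.0, -17.8]
wrist_force: [0.1, -0.2, -2.0]
opening: 0.0044
```

>>> carry_out(
  increments=[
    [0,0,0,0,0,0.7,0],
    [0,0,0,0,0,0,0],
  ],
)

```text
time: 13.38
ee_pos: [0.5601, 0.1468, 0.1403]
tcp_rot: [88.7, 90.0, -175.6]
wrist_force: [0.2, -0.5, -1.0]
opening: 0.0042
```

>>> carry_out(
  increments=[
    [0,0,0,0,0,0.7,0],
    [0,0,0,0,0,0,0],
  ],
)

```text
time: 13.62
ee_pos: [0.5601, 0.1475, 0.1403]
tcp_rot: [134.6, 90.0, -129.7]
wrist_force: [-0.0, -0.0, -1.5]
opening: 0.0043
```

>>> carry_out(
  increments=[
    [0,0,0,0,0,0.7,0],
    [0,0,0,0,0,0,0],
  ],
)

```text
time: 13.88
ee_pos: [0.56, 0.1482, 0.1403]
tcp_rot: [83.5, 90.0, 179.2]
wrist_force: [0.4, -0.3, -2.2]
opening: 0.0043
```

>>> carry_out(
  increments=[
    [0,0,0,0,0,0.7,0],
    [0,0,0,0,0,0,0],
  ],
)

```text
time: 14.12
ee_pos: [0.5599, 0.1488, 0.1403]
tcp_rot: [169.8, 90.0, -94.5]
wrist_force: [-0.1, 0.7, -1.6]
opening: 0.0042
```

>>> carry_out(
  increments=[
    [0,0,0,0,0,0.7,0],
    [0,0,0,0,0,0,0],
  ],
)

```text
time: 14.38
ee_pos: [0.5599, 0.1492, 0.1403]
tcp_rot: [179.0, 90.0, -85.3]
wrist_force: [-0.1, -3.1, -1.8]
opening: 0.0042
```

```bash
python3 look.py s8
```

```text
14.475 [0.55992171 0.14917245 0.1402923 ] [-0.25751054 -4.48436015 -1.13030322] [-0.98362242 -0.06719128  0.23820789] 0.0045349379624213615
```

View pics/s8.png

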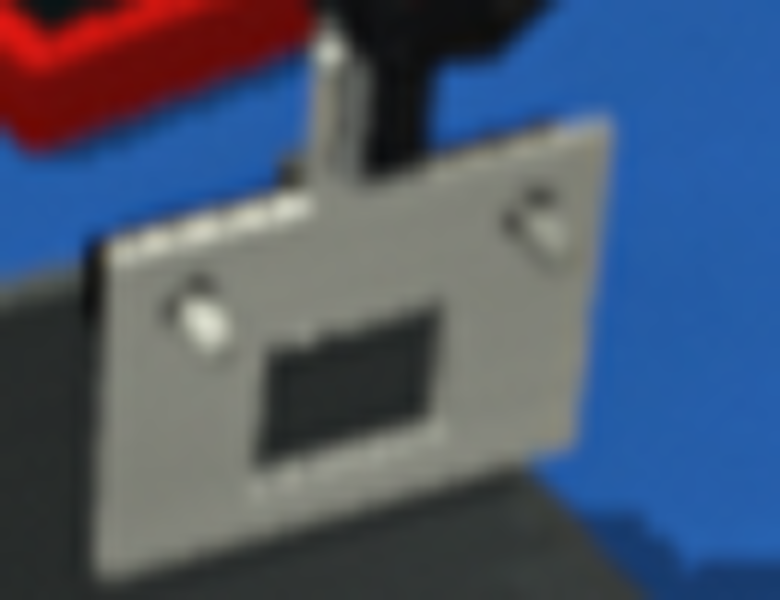

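Both heads are fully through and the bar contact reads about 4.5 N. Backing off 2 mm and lowering.

>>> carry_out(
  increments=[
    [0,0,0,0,0,-1.2,0],
    [0,0,0,0,0,-1.2,0],
    [0,0,0,0,0,0,0],
  ],
)

```text
time: 14.85
ee_pos: [0.5601, 0.1473, 0.1403]
tcp_rot: [0.5, 90.0, 96.2]
wrist_force: [-0.2, 0.7, -1.8]
opening: 0.0038
```

>>> carry_out(
  increments=[
    [0,0,0,1,0,0,0],
    [0,0,0,1,0,0,0],
    [0,0,0,0,0,0,0],
  ],
)

```text
time: 15.22
ee_pos: [0.56, 0.1472, 0.1381]
tcp_rot: [84.8, 90.0, -179.5]
wrist_force: [0.4, -0.1, -2.5]
opening: 0.0043
```

>>> carry_out(
  increments=[
    [0,0,0,1,0,0,0],
    [0,0,0,0,0,0,0],
  ],
)

```text
time: 15.48
ee_pos: [0.5601, 0.1471, 0.1372]
tcp_rot: [97.4, 90.0, -166.9]
wrist_force: [0.6, 0.0, -2.5]
opening: 0.0041
```

>>> carry_out(
  increments=[
    [0,0,0,0.5,0,0,0],
    [0,0,0,0,0,0,0],
  ],
)

```text
time: 15.72
ee_pos: [0.5601, 0.1472, 0.1367]
tcp_rot: [124.9, 90.0, -139.4]
wrist_force: [0.4, -0.4, -2.5]
opening: 0.0042
```

>>> carry_out(
  increments=[
    [0,0,0,0.5,0,0,0],
    [0,0,0,0,0,0,0],
  ],
)

```text
time: 15.98
ee_pos: [0.5601, 0.1472, 0.1363]
tcp_rot: [-5.3, 90.0, 90.4]
wrist_force: [-1.0, 1.1, -1.3]
opening: 0.0045
```

>>> carry_out(
  increments=[
    [0,0,0,0.4,0,0,0],
    [0,0,0,0,0,0,0],
  ],
)

```text
time: 16.23
ee_pos: [0.5601, 0.1472, 0.136]
tcp_rot: [-80.0, 90.0, 15.7]
wrist_force: [0.0, -0.4, -0.6]
opening: 0.0043
```

>>> carry_out(
  increments=[
    [0,0,0,0.3,0,0,0],
    [0,0,0,0,0,0,0],
  ],
)

```text
time: 16.48
ee_pos: [0.5602, 0.1472, 0.1359]
tcp_rot: [-86.1, 90.0, 9.6]
wrist_force: [-0.8, 0.3, 1.5]
opening: 0.0042
```

>>> carry_out(
  increments=[
    [0,0,0,0.3,0,0,0],
    [0,0,0,0,0,0,0],
  ],
)

```text
time: 16.73
ee_pos: [0.5602, 0.1472, 0.1358]
tcp_rot: [-84.6, 90.0, 11.1]
wrist_force: [-1.5, -0.5, 5.2]
opening: 0.0041
```

```bash
python3 look.py s9
```

```text
16.825 [0.5601974  0.14716557 0.13577911] [-1.97506371 -0.4343533   4.50396798] [-0.13399074  0.34649867  0.01165938] 0.004125322013820335
```

View pics/s9.png

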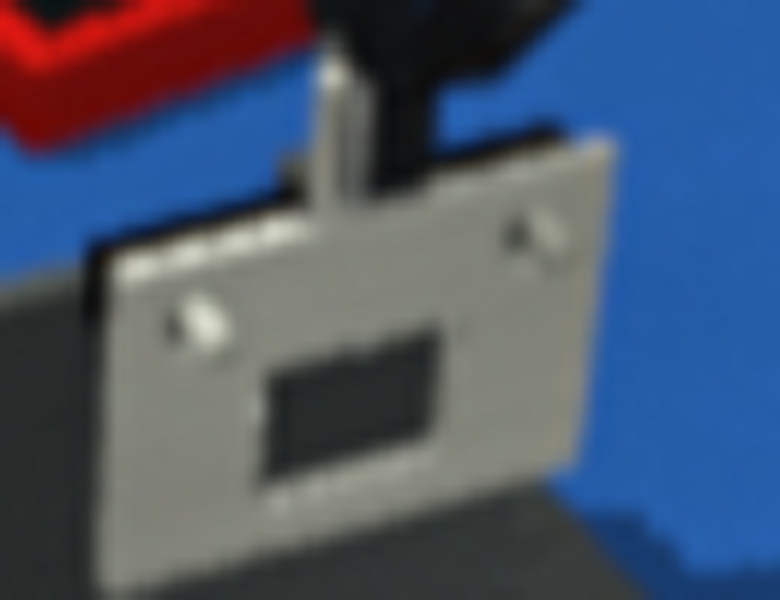

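The plate was lowered 4.5 mm and rests on the necks: Fz went from −1.6 N to +5 N, and the stud heads now sit high in the holes. Relieving the load and opening.

>>> carry_out(
  increments=[
    [0,0,0,-0.3,0,0,0],
    [0,0,0,0,0,0,6],
    [0,0,0,0,0,0,8],
    [0,0,0,0,0,0,12],
    [0,0,0,0,0,0,18],
    [0,0,0,0,0,0,25],
    [0,0,0,0,0,0,25],
  ],
  squeeze=20,
)

```text
time: 17.7
ee_pos: [0.5601, 0.1472, 0.1356]
tcp_rot: [-95.7, 90.0, 0.0]
wrist_force: [0.4, 0.1, 1.2]
opening: 0.0218
```

```bash
python3 look.py s10
```

```text
17.8 [0.56012019 0.14717412 0.13560258] [ 0.13613962  1.04371445 -0.10828683] [0.0225316  0.01737637 0.0011313 ] 0.021197326964306575
```

View pics/s10.png

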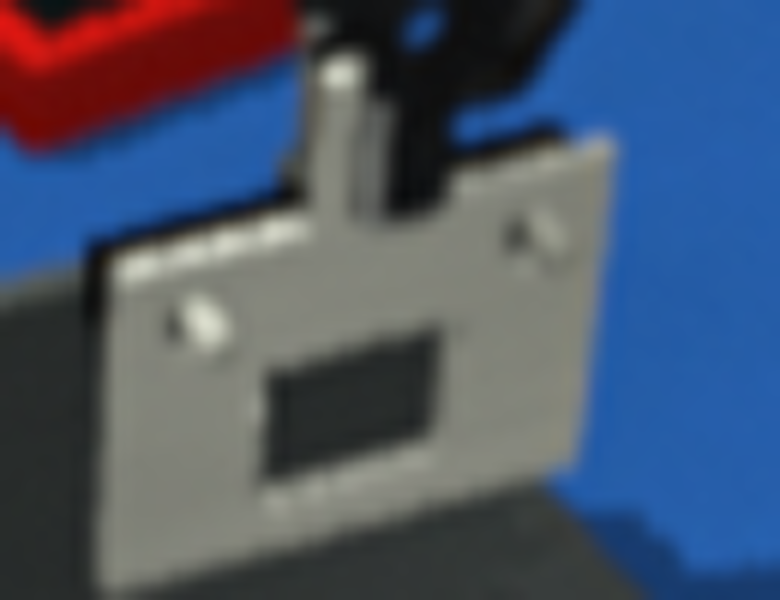

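Released, with Fz about 0. The plate hasn't moved and both heads show through. Rising straight up.

>>> carry_out(
  increments=[
    [0,0,0,-4,0,0,28],
    [0,0,0,-8,0,0,28],
    [0,0,0,-12,0,0,28],
    [0,0,0,-20,0,0,28],
    [0,0,0,-30,0,0,28],
    [0,0,0,-30,0,0,28],
    [0,0,0,0,0,-40,28],
    [0,0,0,0,0,-60,28],
    [0,0,0,0,0,-60,28],
    [0,0,0,0,0,-60,28],
    [0,0,0,0,0,-40,28],
    [0,0,0,0,0,0,28],
  ],
)

```text
time: 19.3
ee_pos: [0.5861, -0.1142, 0.2401]
tcp_rot: [-140.3, 90.0, -44.8]
wrist_force: [0.7, 0.9, -0.3]
opening: 0.024
```

```bash
python3 look.py s11; python3 - <<'E'
from h import *
im=vision.camera("top")[:,:,::-1]
cv2.imwrite("pics/top11.png",cv2.resize(im[90:200,150:290],None,fx=5,fy=5,interpolation=cv2.INTER_CUBIC))
cv2.imwrite("pics/s11all.png",cv2.imread("pics/s11f.png")[120:340,180:460].repeat(2,0).repeat(2,1))
E
```

```text
19.4 [ 0.58605974 -0.11167736  0.24015827] [-0.93429853  1.08024326 -0.19055086] [ 0.03892198 -0.04660719  0.06036512] 0.023726780890936064
```

View pics/s11.png

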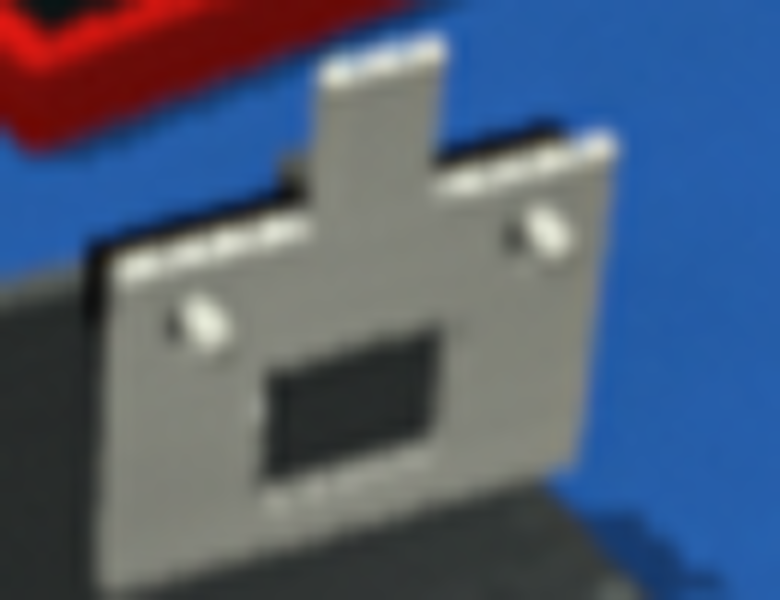

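View pics/top11.png

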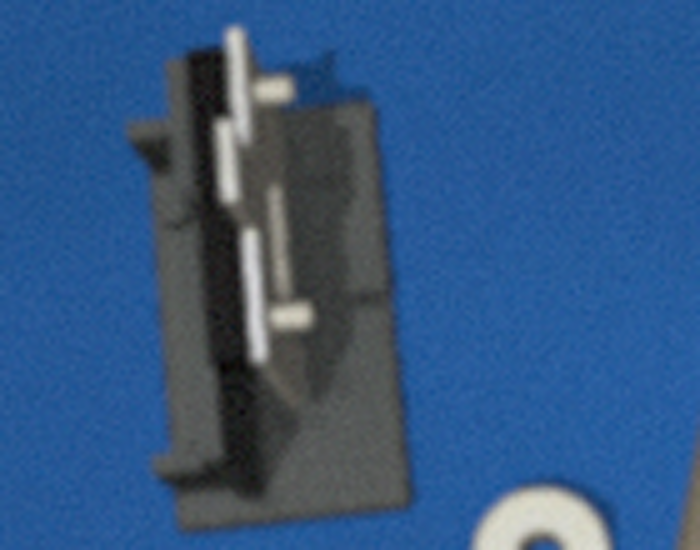

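View pics/s11all.png

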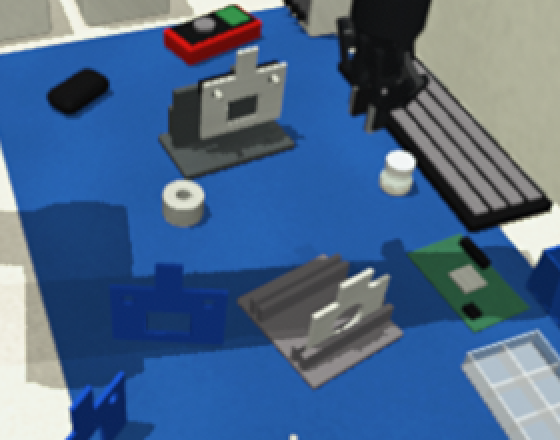

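The side view shows the plate hanging level, with both heads out of the holes at side (289,167) and (318,159). In the top view the plate lies against the bar behind both heads. The blank still stands in its slot and the gripper touches nothing. I'll let the arm settle, then hand in.

>>> carry_out(
  increments=[
    [0,0,0,0,0,0,28],
    [0,0,0,0,0,0,28],
    [0,0,0,0,0,0,28],
    [0,0,0,0,0,0,28],
  ],
)

```text
time: 19.95
ee_pos: [0.586, -0.1113, 0.2396]
tcp_rot: [160.9, 90.0, -103.3]
wrist_force: [-0.7, 0.5, 0.1]
opening: 0.024
```

```bash
python3 - <<'E'
import cv2,numpy as np
from workcell import vision,job_done,sensors
a=cv2.imread("pics/s11f.png")[140:190,272:337].astype(float);b=vision.camera("side")[:,:,::-1][140:190,272:337].astype(float)
print("mean change",np.abs(a-b).mean(),sensors.get_obs()["wrist_force"]); print(job_done())
E
```

```text
mean change 0.552923076923077 [ 0.47450745 -0.26146845 -0.18605353]
the job is handed in; nothing more can be done
None
```

The stencil plate is hanging on both studs, behind the heads and down on the thin necks. The gripper is open and clear, and I handed the job in at about 20 s. I gripped the plate by its tab, lifted it out of the rack and slid both holes over the stud heads. I stopped at a light touch on the bar (about 4.5 N), backed off 2 mm, then lowered 4.5 mm until the necks took the load before letting go.

**Last checks:**
- **Hang:** both cameras show the plate level, with both heads in front of it, and it did not move after release or before hand-in.
- **Other things:** the blank still stands in its slot, the blue look-alikes were left alone, and the wrist force is about zero.
- **Disagreement:** the two cameras differed by 1.5–2 mm on where the stud midpoint lay sideways, and by up to 6 mm along the approach. I followed the side camera for the sideways position. The studs went in without measurable side contact, and the touch on the bar settled the depth.

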